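Weigh the slide basket on the spring balance

TASK

Hang the rectangular slide basket by the bar of its carrying handle on the hook of the spring balance. Ease its weight onto the hook slowly, so that the hook never drops with a jerk, then let go so that it hangs free and upright with the pointer at rest. Leave the round basket standing where it is.

Things in the scene. Friction and masses are not known exactly. Their poses are not given: they have to be found in the camera images.
- rack_grip (a point): Centre of the black grip block (24 x 18 x 36 tall) on the RECTANGULAR steel basket with glass slides, 0.36-0.54 kg. x: along the handle's 8 thick bar, 37 below; y: through the open window under the bar (80 wide, 78 high); z up. Legs at x=+-44. Basket 92 x 76 x 36 tall, underside 155 below this point. Half-turn symmetric. All in mm.
- hook_seat (a point): On the sprung hook: where a hung bar's centre line rests, 235 mm up when unloaded, sinks with it. Flat arm 16 mm wide comes from the column at +y (carriage at 130 mm, column 308 mm tall at 160), dips in a V trough, ends at -y in a lip 16 mm away. Lip top 13 mm above this point, arm 9; lowest steel 12 below. x: way the hung bar lies; y: along the arm; z up. Slip the window over the lip along +y.
- scale (a joint): How far the sprung hook and pointer have sunk below the unloaded height, in m, 0 to 0.08, growing downwards. Spring about 110 N/m, well damped: the slide basket's whole weight sinks it 32 to 48 mm, so follow it down about that far before letting go. Sinking faster than 0.18 m/s counts as a jerk.
- round_grip (a point): Centre of the like grip block on the ROUND steel basket (80 mm across, 34 mm tall, empty, lower handle), 127 mm above its underside; a bystander to leave alone. It may stand on either side of the slide basket.
Things that resemble listed ones, but are neither listed nor needed, are in the scene too. Leave any red or yellow look-alike of the part that bears rack_grip alone.

How it is judged (in metres and radians):
At the end, for the whole second after the job is handed in: The slide basket hangs by its bar in the hook's trough (grip block within 30 mm sideways of the hook seat and 37 +- 15 mm above it), upright within 11 degrees; the hook has sunk 25 to 60 mm and moves slower than 10 mm/s; the round basket is within 30 mm of where it stood (horizontal distance between rack_grip and hook_seat below 0.03 m and z of rack_grip in the frame of hook_seat between 0.022 and 0.052 m and angle between rack_grip's own z axis and vertical below 0.2 rad and value of joint scale between 0.025 and 0.06 m and velocity of joint scale between -0.01 and 0.01 m/s and distance of round_grip from where it was at the start of the episode below 0.03 m); the robot touches nothing.
It fails at once if the hook drops with a jerk (sinks faster than 0.18 m/s): load dropped on it or let go too soon (velocity of joint scale above 0.18 m/s).
It fails at once if the round basket is moved more than 30 mm (distance of round_grip from where it was at the start of the episode above 0.03 m).
It also fails if it takes over 54 s, if anything falls off the work surface, if the arm or the gripper's body presses on something with over 40 N, if the wrist force passes 120 N, or if a joint passes its speed limit or range.

ROBOT

A 6-joint arm with a two-finger parallel gripper is mounted at the origin on the work surface. World frame = base frame: x ahead of the robot, y to its left, z up, the work surface at z = 0. Lengths are in mm, angles in rad, forces in N, time in s.
With the tool pointing down it reaches from about 350 to 975 mm from the base axis. Payload 7.1 kg.
Tool frame: the origin (TCP) lies midway between the tips of the shut fingers; the grasp point (between the pads) lies 19 mm behind it; z points along the fingers, y is the line along which they close (so a half turn about z gives the same grasp; the last joint's range is limited). The gripper opens to 88 mm and grips with 3 to 60 N. Pads are 20 mm wide; open, the fingers measure 115 mm over their backs; the gripper's body (75 mm by 178 mm) begins 61 mm behind the grasp point.
Start: joints at [1.113, 0.423, 1.63, -0, 1.089, -0.019], TCP at [265.501, 565.786, 222.675] pointing down, gripper open.
Joint ranges: [-3, 3], [-0.9, 2.11], [0.09, 2.58], [-1.31, 4.45], [0.11, 2.69], [-2.54, 2.54]. Speed limits (rad/s): [2.39, 2.39, 3.01, 3.14, 3.14, 3.14].

INTERFACE

Orientations are given as a rotation vector (axis times angle).
In Python, from workcell import ctrl gives the robot as it stands. The module is installed in compiled form; this text tells all that it offers.
- The arm moves only by the tool servo_tool, never from a script. Its argument "increments" is a list of rows, each a list of 7 numbers: the shift along the world's x, y, z in cm, then the turn, a rotation vector about the world's x, y, z in degrees, then the opening, from -1 (shut) to 1 (fully open). A call has 1 to 20 rows; each row is the pose to reach, as a shift and turn from the pose commanded when the call began; what a row does not reach only later rows make up. A row lasts 1/12 s, in which the tool goes at most 41.7 mm and 7.16 degrees, less where a joint would pass 70% of its speed; a pose out of reach is approached as far as the arm can. A call with a gripper value outside its range is refused whole. The fingers move at their own pace and stop on an object; the grip force is fixed at half the most. Time passes only in rows, so rows that repeat a pose let the fingers close. It gives the time, the measured TCP pose, the force, the opening and the grip force at its end, in the units of the state.
- ctrl.get_obs(): the state, without advancing time (a new reading comes with each control period).
- ctrl.get_image(name): name is "side" or "top" or "wrist"; returns a dict with "image" (384x512x3 uint8, red, green, blue), "fx", "fy", "cx", "cy" (pixels), "extrinsics" (4x4, takes a point from camera to world coordinates); the wrist camera has in their place "tool_from_camera" (4x4, takes a point from camera to tool coordinates, whose origin is the TCP and whose axes are the flange's). Camera axes: x right, y up, looking along -z (the intrinsics and any distortion apply to the point x, -y, -z); pixel columns grow to the right and rows downward; lengths in mm; the calibration is good to about 2 mm. A picture is of the moment at which its call begins: read the wrist's pose just before it. There is no depth.
- ctrl.close_job(): hands the job in; it is judged then, once.
The state is a dict: "t": time; "qpos": joint angles; "qvel": joint speeds; "joint_torque": joint torques, N m; "ee_pos": TCP position; "orientation": TCP orientation; "ft_force": force on the tool from outside, world axes, zero at the start; "moment": the same for the moment, N m; "width": finger opening in mm; "grasp_force": force on a finger pad.
Only numpy, scipy, OpenCV 4.12 (cv2) and the standard library are available. Lean on these libraries where they do the work, as an engineer would, in place of code of your own. Each camera call takes 0.05 s, during which the arm holds its last target. There are 200 camera calls.

## Working session

There is one attempt and no reset: what is moved stays moved. The work goes in short steps, Python scripts to look and compute and a tool call to move; the robot and the scene stay as the last step left them, time stands still between calls to the robot, and variables do not carry over. Pictures are saved under pics/ and viewed, at most 10 in all, crops included, and the job is handed in when it is done.

Besides the shell and the picture viewer there is one more tool, called as name(argument=value, ...) on one line, values as JSON. servo_tool: Moves the arm, as the interface text tells. Its arguments: {"type":"object","properties":{"increments":{"type":"array","items":{"type":"array","items":{"type":"number"}}}},"required":["increments"]}

```bash
mkdir -p pics
cat > h.py <<'E'
from workcell import ctrl
import numpy as np, cv2
from scipy.spatial.transform import Rotation as R
def snap(n,fn):
    o=ctrl.get_obs(); d=ctrl.get_image(n); cv2.imwrite(fn,d["image"][:,:,::-1])
    if n=="wrist":
        T=np.eye(4);T[:3,:3]=R.from_rotvec(o["orientation"]).as_matrix();T[:3,3]=o["ee_pos"];E=T@np.array(d["tool_from_camera"])
    else:E=np.array(d["extrinsics"])
    np.savez(fn+".npz",E=E,k=[d["fx"],d["fy"],d["cx"],d["cy"]],dist=np.ravel(d.get("distortion",[0])));return d
def ray(fn,u,v):
    z=np.load(fn+".npz");fx,fy,cx,cy=z["k"];E=z["E"]
    return E[:3,3],E[:3,:3]@np.array([(u-cx)/fx,-(v-cy)/fy,-1])
def atz(fn,u,v,h):
    o,d=ray(fn,u,v);return o+d*(h-o[2])/d[2]
def tri(*r):
    A=np.zeros((3,3));b=np.zeros(3)
    for o,d in r:
        d=d/np.linalg.norm(d);P=np.eye(3)-np.outer(d,d);A+=P;b+=P@o
    p=np.linalg.solve(A,b);return p,[np.linalg.norm(np.cross(p-o,d/np.linalg.norm(d))) for o,d in r]
def proj(fn,p):
    z=np.load(fn+".npz");fx,fy,cx,cy=z["k"];q=np.linalg.inv(z["E"])@np.r_[p,1];return cx+fx*q[0]/-q[2],cy-fy*q[1]/-q[2]
E
python3 - <<'E'
from h import *
for n in("side","top"):
    d=snap(n,f"pics/{n}0.png");print({k:(v if k!="image" else 0) for k,v in d.items()})
print(ctrl.get_obs())
a=cv2.imread("pics/side0.png");b=cv2.imread("pics/top0.png")
cv2.imwrite("pics/s.png",cv2.resize(a,(768,576)));cv2.imwrite("pics/t.png",cv2.resize(b,(768,576)))
E
```

```text
{'image': 0, 'fx': 386.22147859577854, 'fy': 386.22147859577854, 'cx': 255.40033809453016, 'cy': 192.11974829124352, 'extrinsics': array([[-9.95909763e-01,  6.30492242e-02, -6.47189286e-02,
         3.88220254e+02],
       [-8.96672191e-02, -6.01562194e-01,  7.93777498e-01,
         5.81769942e+02],
       [ 1.11145948e-02,  7.96333926e-01,  6.04755111e-01,
         6.35235824e+02],
       [ 0.00000000e+00,  0.00000000e+00,  0.00000000e+00,
         1.00000000e+00]])}
{'image': 0, 'fx': 488.9440329239722, 'fy': 488.9440329239722, 'cx': 256.3276987511567, 'cy': 198.4027089236182, 'extrinsics': array([[-1.75660533e-03,  9.81206220e-01, -1.92954059e-01,
         2.42921385e+02],
       [-9.99627272e-01,  3.53388690e-03,  2.70708087e-02,
        -3.13100307e+01],
       [ 2.72439236e-02,  1.92929692e-01,  9.80834289e-01,
         1.27916242e+03],
       [ 0.00000000e+00,  0.00000000e+00,  0.00000000e+00,
         1.00000000e+00]])}
{'t': 0.1, 'qpos': array([ 1.11300198e+00,  4.23735289e-01,  1.63057242e+00,  1.06903810e-05,
        1.08860550e+00, -1.90136228e-02]), 'qvel': array([-2.72455512e-03, -2.70644618e-03, -2.56816799e-03, -3.89432903e-04,
        2.94072311e-05,  1.60721143e-03]), 'joint_torque': array([ 4.59828807e-04, -5.45617068e+01, -2.74326628e+01,  6.46129553e-02,
        1.88407477e-02,  6.96850790e-07]), 'ee_pos': array([265.29176313, 565.37119977, 222.01379044]), 'orientation': array([-6.83656974e-01, -3.06597397e+00,  2.01194215e-03]), 'ft_force': array([-0.80623579,  0.38574142,  0.80708983]), 'moment': array([-0.01920939, -0.0159655 , -0.03282682]), 'grasp_force': 0.0, 'width': 87.987742810471}
```

View pics/s.png

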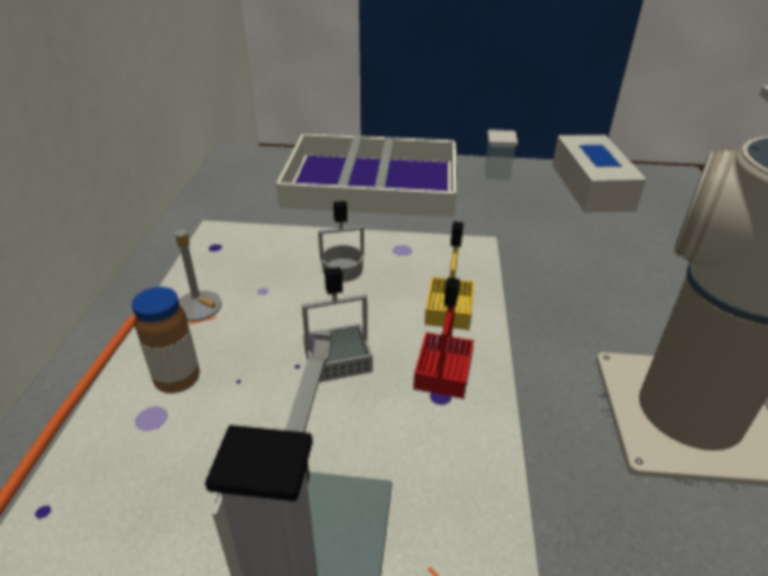

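View pics/t.png

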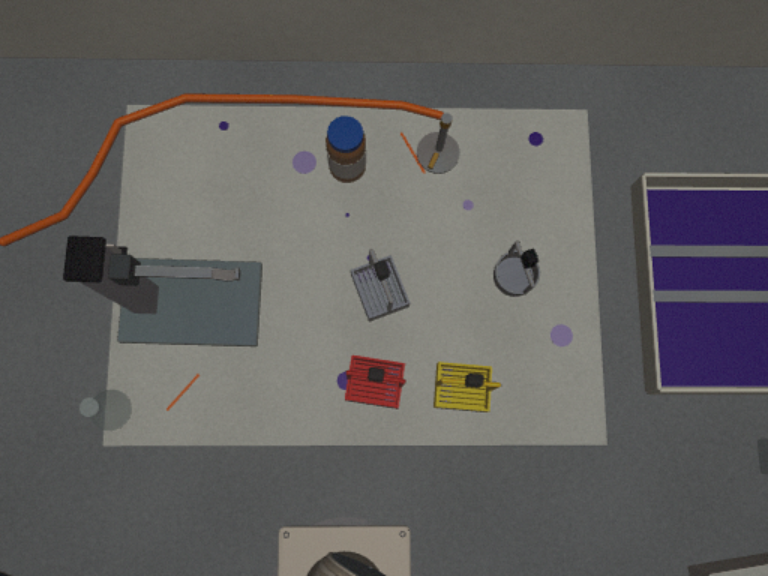

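The side view shows, in 768-px coordinates, the steel rectangular basket's grip at (334,280), the round one at (340,211), red at (452,292), yellow at (457,235) and the hook lip near (320,342).

In the top view the candidates are:
- steel rectangular basket: (382,270)
- round basket: (529,258)
- red: (376,375)
- yellow: (475,380)

I choose the steel rectangular one. The hook arm runs from (130,270) to the tip at (240,274). Next is a close crop to check this.

Run:
```python
from h import *
a=cv2.imread("pics/side0.png");b=cv2.imread("pics/top0.png")
f=lambda im,x,y,w,h:cv2.resize(im[y:y+h,x:x+w],(400,300),interpolation=cv2.INTER_CUBIC)
# side basket (190,170,80,60)x5 ; top basket (220,160,64,48)x6.25; side hook (180,215,80,60)x5 ; top hook (80,155,96,72)x4.17
cv2.imwrite("pics/c.png",np.vstack([np.hstack([f(a,190,173,80,60),f(b,222,160,64,48)]),np.hstack([f(a,165,213,96,72),f(b,70,150,96,72)])]))
p,e=tri(ray("pics/side0.png",222.7,186.7),ray("pics/top0.png",254.7,180));print(p,e)
```

```text
[508.57373005 -58.54060812 156.06742827] [np.float64(0.4672920930576277), np.float64(0.4672920930575682)]
```

View pics/c.png

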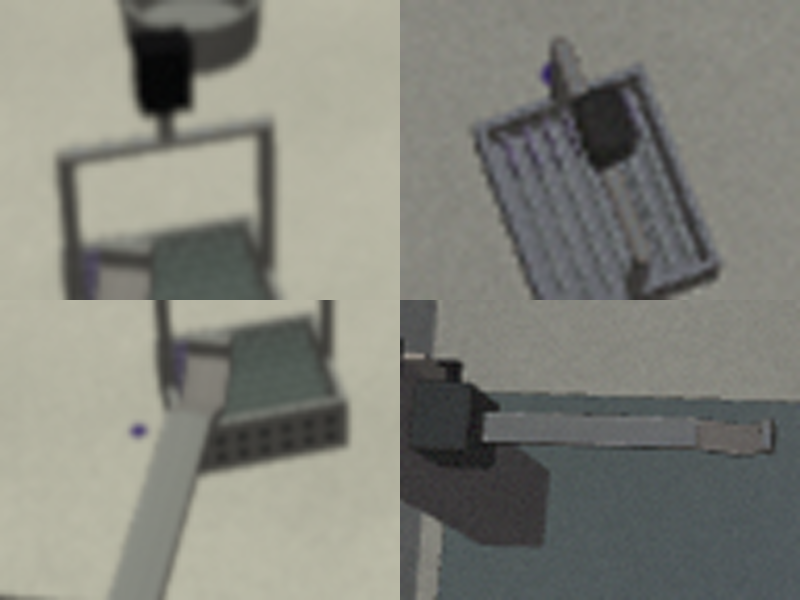

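The crop confirms the grey rectangular slide basket: black grip, bar, and glass slides. The red, yellow and round baskets are elsewhere. The bar ends are at crop (65,155) and (268,125) in the side view, and (562,45) and (640,270) in the top view. The hook trough spans (697,434) to (772,435), and the arm root is at (483,427).

Run:
```python
from h import *
S="pics/side0.png";T="pics/top0.png"
s=[atz(S,203,203.5,118),atz(S,243.6,197.5,118)];d=s[1]-s[0];print(s,np.linalg.norm(d),np.degrees(np.arctan2(d[1],d[0])))
t=[atz(T,247.9,168,120),atz(T,260.4,203.2,120)];d=t[1]-t[0];print(t,np.linalg.norm(d),np.degrees(np.arctan2(d[1],d[0])))
cr=lambda x,y:(70+(x-400)/4.167,150+(y-300)/4.167)
A=atz(T,*cr(483,428),244);B=atz(T,*cr(697,434),244);C=atz(T,*cr(770,436),248)
print(A,B,C);d=A-B;print(np.degrees(np.arctan2(d[1],d[0])),np.linalg.norm(d),B[:2]-C[:2])
# side: lip corners
sd=lambda x,y:(165+x/4.167,213+(y-300)/4.167)
for q in((172,405),(218,408),(185,342),(232,345)):print(q,atz(S,*sd(*q),246))
```

```text
[array([550.83442467, -45.65933381, 118.        ]), array([467.35077023, -75.20268945, 118.        ])] 88.55693322441874 -160.51204940548183
[array([546.66681817, -42.81542083, 120.        ]), array([459.19482   , -73.11200358, 120.        ])] 92.57015387863831 -160.8960886080999
[484.0861834  298.54508028 244.        ] [481.40576202 188.4946396  244.        ] [479.59529966 150.13332248 248.        ]
88.60476274782907 110.08307841088273 [ 1.81046237 38.36131712]
(172, 405) [490.28826341 187.30066773 246.        ]
(218, 408) [474.27811918 187.15706277 246.        ]
(185, 342) [491.81135393 154.78909273 246.        ]
(232, 345) [474.69469016 154.65861139 246.        ]
```

servo_tool(increments=[[0,0,4,0,0,0,1],[0,0,8,0,0,0,1],[0,0,12,0,0,0,1],[1.5,-3.9,12,0,0,-2.9,1],[3,-7.8,12,0,0,-5.7,1],[4.6,-11.7,12,0,0,-8.6,1],[6.1,-15.6,12,0,0,-11.4,1],[7.6,-19.5,12,0,0,-14.3,1],[9.1,-23.4,12,0,0,-17.1,1],[10.6,-27.3,12,0,0,-20,1],[12.2,-31.2,12,0,0,-22.8,1],[13.7,-35.1,12,0,0,-25.7,1],[15.2,-39,12,0,0,-28.5,1],[16.7,-42.9,12,0,0,-31.4,1],[18.2,-46.8,11,0,0,-34.2,1],[19.8,-50.7,10,0,0,-37.1,1],[21.3,-54.6,9,0,0,-39.9,1],[22.8,-58.5,8,0,0,-42.8,1],[24.3,-62.4,8,0,0,-45.6,1],[24.3,-62.4,8,0,0,-45.6,1]])

```text
t: 1.77
ee_pos: [509.6, -62.9, 301.7]
orientation: [1.826, 2.556, -0.002]
ft_force: [0.1, -0.1, 0.3]
width: 87.9
grasp_force: 0.0
```

Run:
```python
from h import *
d=snap("wrist","pics/w1.png");o=ctrl.get_obs();print(o["t"],o["ee_pos"],R.from_rotvec(o["orientation"]).as_matrix().round(3))
print(proj("pics/w1.png",[508.6,-58.5,173]),d["tool_from_camera"])
a=cv2.imread("pics/w1.png")
cv2.imwrite("pics/w1b.png",cv2.resize(a,(768,576)))
```

```text
1.8167 [509.2868688  -61.80257659 301.87480301] [[-0.326  0.945 -0.001]
 [ 0.945  0.326 -0.001]
 [-0.    -0.001 -1.   ]]
(np.float64(254.62826688532647), np.float64(182.0082222465616)) [[-2.34649145e-04  9.52069327e-01  3.05882234e-01  8.56774187e+01]
 [ 9.99999872e-01  8.65063630e-05  4.97868275e-04 -2.00482860e-02]
 [ 4.47544354e-04  3.05882312e-01 -9.52069226e-01 -1.61785448e+02]
 [ 0.00000000e+00  0.00000000e+00  0.00000000e+00  1.00000000e+00]]
```

View pics/w1b.png

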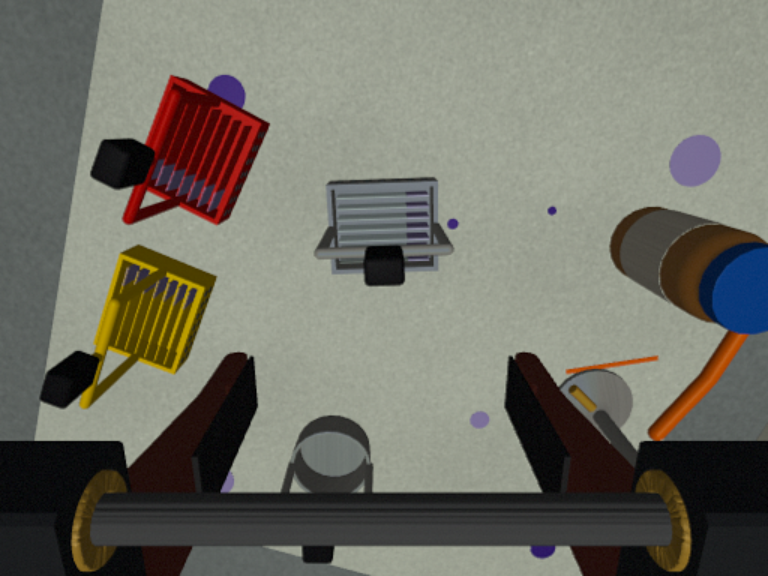

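The wrist view shows the steel basket's grip at (384,266), with the projected top centre at (382,273), so they agree. The bar runs (320,253)–(450,249), about 1.5° from the tool y axis. The descent is clear, so I go down and grip.

servo_tool(increments=[[0,0,-2.5,0,0,1.5,1],[0,0,-5,0,0,1.5,1],[0,0,-7.5,0,0,1.5,1],[0,0,-10,0,0,1.5,1],[0,0,-12.5,0,0,1.5,1],[0,0,-14.5,0,0,1.5,1],[0,0,-15.5,0,0,1.5,1],[0,0,-16.1,0,0,1.5,1],[0,0,-16.1,0,0,1.5,1],[0,0,-16.1,0,0,1.5,1],[0,0,-16.1,0,0,1.5,-0.3],[0,0,-16.1,0,0,1.5,-1],[0,0,-16.1,0,0,1.5,-1],[0,0,-16.1,0,0,1.5,-1],[0,0,-16.1,0,0,1.5,-1],[0,0,-16.1,0,0,1.5,-1],[0,0,-16.1,0,0,1.5,-1],[0,0,-16.1,0,0,1.5,-1]])

```text
t: 3.32
ee_pos: [508.5, -58.2, 141.7]
orientation: [-1.785, -2.585, 0.0]
ft_force: [-0.8, -0.0, 0.6]
width: 38.0
grasp_force: 0.0
```

Still closing. I'll hold, then lift a little.

servo_tool(increments=[[0,0,0,0,0,0,-1],[0,0,0,0,0,0,-1],[0,0,0,0,0,0,-1],[0,0,0,0,0,0,-1],[0,0,0,0,0,0,-1],[0,0,0,0,0,0,-1],[0,0,0.5,0,0,0,-1],[0,0,1,0,0,0,-1],[0,0,2,0,0,0,-1],[0,0,3,0,0,0,-1],[0,0,4,0,0,0,-1],[0,0,4,0,0,0,-1],[0,0,4,0,0,0,-1],[0,0,4,0,0,0,-1]])

```text
t: 4.48
ee_pos: [508.4, -58.2, 181.8]
orientation: [1.785, 2.585, 0.0]
ft_force: [-1.0, -0.5, -4.9]
width: 23.8
grasp_force: 30.0
```

servo_tool(increments=[[0,0,1,0,0,0,-1],[0,0,2.5,0,0,0,-1],[0,0,4.5,0,0,0,-1],[0,0,6.5,0,0,-1,-1],[-0.2,0.7,8.5,0,0,-3,-1],[-0.5,2,9.8,0,0,-5,-1],[-0.8,4,10.5,0,0,-7.5,-1],[-1.1,6,10.5,0,0,-10,-1],[-1.4,8,10.5,0,0,-12.5,-1],[-1.7,10,10.5,0,0,-15,-1],[-2,12,10.5,0,0,-17,-1],[-2.3,14,10.5,0,0,-19,-1],[-2.5,15.5,10.5,0,0,-20,-1],[-2.7,16.4,10.5,0,0,-20.5,-1],[-2.7,16.8,10.5,0,0,-20.5,-1],[-2.7,16.8,10.5,0,0,-20.5,-1],[-2.7,16.8,10.5,0,0,-20.5,-1],[-2.7,16.8,10.5,0,0,-20.5,-1],[-2.7,16.8,10.5,0,0,-20.5,-1],[-2.7,16.8,10.5,0,0,-20.5,-1]])

```text
t: 6.15
ee_pos: [481.6, 109.2, 286.7]
orientation: [2.217, 2.226, -0.0]
ft_force: [0.2, 0.7, -4.3]
width: 24.0
grasp_force: 30.0
```

Run:
```python
from h import *
for n in("side","top","wrist"): snap(n,f"pics/{n}2.png")
o=ctrl.get_obs();print(o["t"],o["ee_pos"],o["qpos"].round(2),o["ft_force"])
f=lambda n,x,y,w,h:cv2.resize(cv2.imread(f"pics/{n}2.png")[y:y+h,x:x+w],(400,300),interpolation=cv2.INTER_CUBIC)
cv2.imwrite("pics/c2.png",np.vstack([np.hstack([f("side",145,160,128,96),f("top",70,130,128,96)]),np.hstack([f("wrist",128,20,256,192),f("wrist",0,0,512,384)])]))
for n in("side","top","wrist"):
  for q in([481,110,250],[481,169,235],[481,151,248]):print(n,q,np.round(proj(f"pics/{n}2.png",q),1))
```

```text
6.3 [481.5459617  109.47067538 286.65872523] [ 0.2   0.15  1.85 -0.    1.14  0.2 ] [ 0.37647729  0.7134867  -3.73911256]
side [481, 110, 250] [221.2 202.9]
side [481, 169, 235] [215.3 235.4]
side [481, 151, 248] [216.9 220.9]
top [481, 110, 250] [177.4 181.9]
top [481, 169, 235] [151.1 183.3]
top [481, 151, 248] [158.4 182. ]
wrist [481, 110, 250] [253.5 227.5]
wrist [481, 169, 235] [253.9 129.5]
wrist [481, 151, 248] [253.8 162.7]
```

View pics/c2.png

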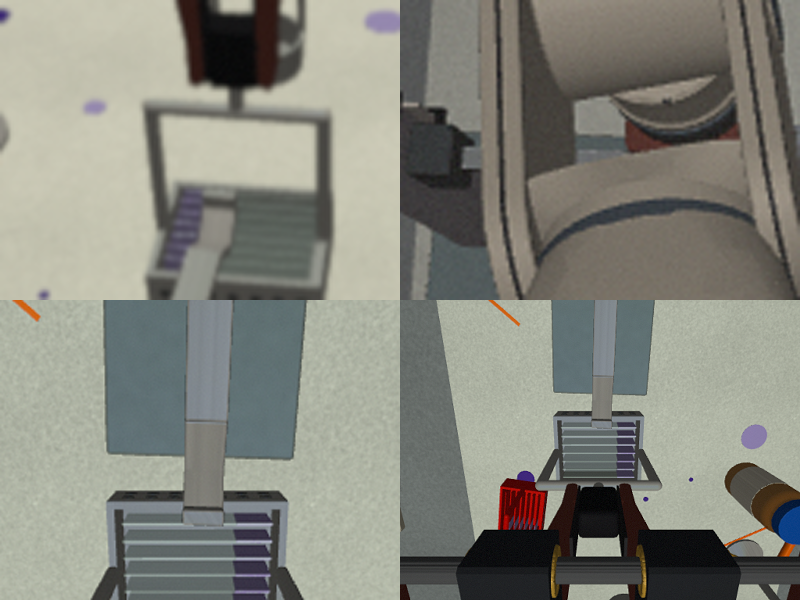

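The wrist crop shows the lip at crop (204,517), the trough/arm joint at (206,421) and the arm at (210,300), all about 5 px right of the prediction. The basket hangs level and square to the hook. In the side view the window is facing the hook.

Run:
```python
from h import *
W="pics/wrist2.png"; w=lambda x,y:(128+x*.64,20+(y-300)*.64)
for q,z in(((204,510),248),((204,524),248),((205.5,421),244),((210,302),244)):print(q,atz(W,*w(*q),z).round(1))
sd=lambda x,y:(145+x*.32,160+y*.32)
S="pics/side2.png"
a,b=atz(S,*sd(148,106),252),atz(S,*sd(330,113),252);print(a,b,(a+b)/2)
print("handle stem/bar centre wrist",[atz(W,*(np.array(q)*np.array([1.28,1.28])),250).round(1) for q in((138,187),(259,185))])
```

```text
(204, 510) [483.8 156.  248. ]
(204, 524) [483.9 150.6 248. ]
(205.5, 421) [484.2 188.3 244. ]
(210, 302) [485.4 227.8 244. ]
[530.7564278   94.25622003 252.        ] [435.99008751  90.32578578 252.        ] [483.37325766  92.2910029  252.        ]
handle stem/bar centre wrist [array([432.2, 101.7, 250. ]), array([530.4, 103.8, 250. ])]
```

servo_tool(increments=[[0.1,0.5,0,0,0,-0.7,-1],[0.2,1.5,0,0,0,-1.5,-1],[0.2,2.5,0,0,0,-1.5,-1],[0.2,3.5,0,0,0,-1.5,-1],[0.2,4.5,0,0,0,-1.5,-1],[0.2,5.4,0,0,0,-1.5,-1],[0.2,5.8,0,0,0,-1.5,-1],[0.2,6,0,0,0,-1.5,-1],[0.2,6,0,0,0,-1.5,-1],[0.2,6,0,0,0,-1.5,-1],[0.2,6,0,0,0,-1.5,-1],[0.2,6,0,0,0,-1.5,-1],[0.2,6,-0.5,0,0,-1.5,-1],[0.2,6,-1,0,0,-1.5,-1],[0.2,6,-1.4,0,0,-1.5,-1],[0.2,6,-1.8,0,0,-1.5,-1],[0.2,6,-2,0,0,-1.5,-1],[0.2,6,-2,0,0,-1.5,-1],[0.2,6,-2,0,0,-1.5,-1],[0.2,6,-2,0,0,-1.5,-1]])

```text
t: 7.97
ee_pos: [483.6, 169.9, 266.8]
orientation: [2.245, 2.197, 0.0]
ft_force: [0.4, 0.8, -4.7]
width: 23.8
grasp_force: 30.0
```

Run:
```python
from h import *
for n in("side","wrist"): snap(n,f"pics/{n}3.png")
o=ctrl.get_obs();print(o["t"],o["ee_pos"],o["ft_force"],o["moment"])
f=lambda n,x,y,w,h:cv2.resize(cv2.imread(f"pics/{n}3.png")[y:y+h,x:x+w],(400,300),interpolation=cv2.INTER_CUBIC)
cv2.imwrite("pics/c3.png",np.hstack([f("side",150,180,128,96),f("wrist",128,60,256,192)]))
```

```text
8.0667 [483.65649435 169.84621853 266.90268123] [ 0.49343947 -0.04254915 -4.11394654] [-0.02989344  0.04221951 -0.03894246]
```

View pics/c3.png

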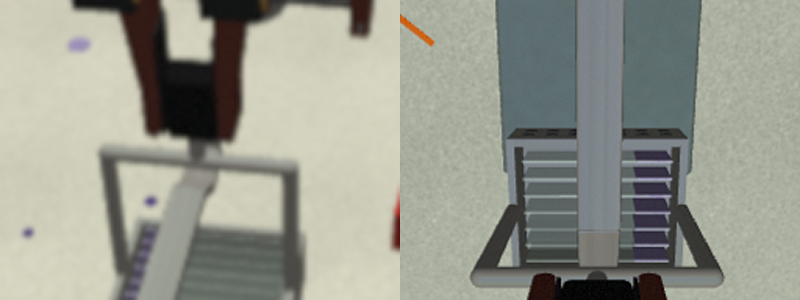

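The side and wrist crops show the window slipped over the lip and the bar lying across the trough, with the trough at wrist crop (600,250). I lower it slowly at 24 mm/s.

servo_tool(increments=[[0,0,-0.2,0,0,0,-1],[0,0,-0.4,0,0,0,-1],[0,0,-0.6,0,0,0,-1],[0,0,-0.8,0,0,0,-1],[0,0,-1.0,0,0,0,-1],[0,0,-1.2,0,0,0,-1],[0,0,-1.4,0,0,0,-1],[0,0,-1.6,0,0,0,-1],[0,0,-1.8,0,0,0,-1],[0,0,-2,0,0,0,-1],[0,0,-2.2,0,0,0,-1],[0,0,-2.4,0,0,0,-1],[0,0,-2.6,0,0,0,-1],[0,0,-2.8,0,0,0,-1],[0,0,-2.8,0,0,0,-1],[0,0,-2.8,0,0,0,-1],[0,0,-2.8,0,0,0,-1]])

```text
t: 9.48
ee_pos: [483.5, 169.7, 238.7]
orientation: [-2.245, -2.197, 0.0]
ft_force: [-0.7, -0.0, -2.1]
width: 23.3
grasp_force: 30.0
```

servo_tool(increments=[[0,0,-0.2,0,0,0,-1],[0,0,-0.4,0,0,0,-1],[0,0,-0.6,0,0,0,-1],[0,0,-0.8,0,0,0,-1],[0,0,-1.0,0,0,0,-1],[0,0,-1.2,0,0,0,-1],[0,0,-1.4,0,0,0,-1],[0,0,-1.6,0,0,0,-1],[0,0,-1.8,0,0,0,-1],[0,0,-1.8,0,0,0,-1],[0,0,-1.8,0,0,0,-1],[0,0,-1.8,0,0,0,-1]])

```text
t: 10.48
ee_pos: [483.6, 169.8, 220.8]
orientation: [2.245, 2.197, 0.0]
ft_force: [-0.9, -3.2, -0.2]
width: 24.0
grasp_force: 30.0
```

Run:
```python
from h import *
F=[]
for i in range(8):
    snap("side","pics/side4.png");F.append(ctrl.get_obs()["ft_force"])
print(np.round(F,2),np.mean(F,0),ctrl.get_obs()["ee_pos"])
```

```text
[[-0.53 -1.67  0.07]
 [-1.07 -2.65 -0.39]
 [ 0.19 -1.43  0.28]
 [-0.29 -2.13  0.11]
 [ 0.11 -1.24 -0.15]
 [ 0.23 -1.03 -0.2 ]
 [-0.27 -2.08 -0.22]
 [-1.08 -1.99 -0.12]] [-0.33649659 -1.77784998 -0.07856282] [483.57694201 169.78228999 220.73411097]
```

servo_tool(increments=[[0,-0.1,0,0,0,0,-1],[0,-0.2,0,0,0,0,-1],[0,-0.25,0,0,0,0,-1],[0,-0.25,0,0,0,0,-1],[0,-0.25,0,0,0,0,-1]])

```text
t: 11.3
ee_pos: [483.7, 168.7, 220.9]
orientation: [-2.245, -2.195, -0.004]
ft_force: [-0.9, 5.5, -0.5]
width: 23.8
grasp_force: 30.0
```

Run:
```python
from h import *
F=[]
for i in range(8):
    snap("wrist","pics/wrist4.png");F.append(ctrl.get_obs()["ft_force"])
snap("side","pics/side4.png")
print(np.mean(F,0),np.std(F,0),ctrl.get_obs()["ee_pos"])
f=lambda n,x,y,w,h:cv2.resize(cv2.imread(f"pics/{n}4.png")[y:y+h,x:x+w],(400,300),interpolation=cv2.INTER_CUBIC)
cv2.imwrite("pics/c4.png",np.hstack([f("side",150,190,128,96),f("wrist",128,60,256,192)]))
```

```text
[-0.68128193  6.27421976  0.20310925] [0.34141594 0.32505405 0.37593887] [483.68131714 168.67156018 220.93527784]
```

View pics/c4.png

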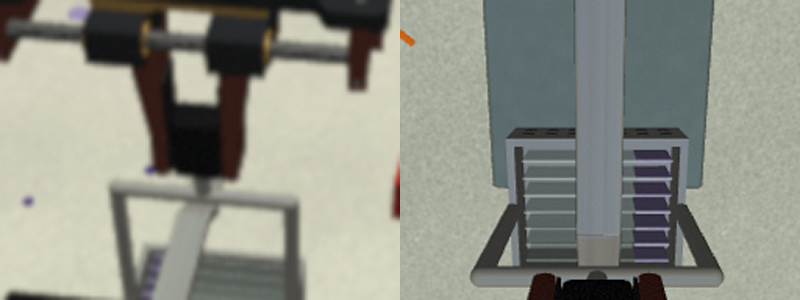

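The bar sits firmly in the V: pushing it back 2.5 mm met about 6 N. In the crops the bar lies in the trough under the grip. I go back to neutral and open gradually.

servo_tool(increments=[[0,0.1,0,0,0,0,-1],[0,0.2,0,0,0,0,-1],[0,0.2,0,0,0,0,-1],[0,0.2,0,0,0,0,-1],[0,0.2,0,0,0,0,-1],[0,0.2,0,0,0,0,-1]])

```text
t: 12.25
ee_pos: [483.6, 169.1, 220.7]
orientation: [2.245, 2.197, 0.0]
ft_force: [0.0, -2.3, -0.1]
width: 24.2
grasp_force: 30.0
```

Run:
```python
from h import *
F=[]
for i in range(8):
    snap("wrist","pics/wrist5.png");F.append(ctrl.get_obs()["ft_force"])
print(np.mean(F,0),ctrl.get_obs()["ee_pos"])
```

```text
[ 1.22471035 -2.22606657 -0.04563081] [483.57785185 169.1259838  220.68377063]
```

Small residual, about 0.5 mm. I trim it and release.

servo_tool(increments=[[0,-0.05,0,0,0,0,-1],[0,-0.05,0,0,0,0,-1],[0,-0.05,0,0,0,0,-1],[0,-0.05,0,0,0,0,-0.45],[0,-0.05,0,0,0,0,-0.4],[0,-0.05,0,0,0,0,-0.3],[0,-0.05,0,0,0,0,-0.2],[0,-0.05,0,0,0,0,0],[0,-0.05,0,0,0,0,0.2],[0,-0.05,0,0,0,0,0.4],[0,-0.05,0,0,0,0,0.6],[0,-0.05,0,0,0,0,0.6],[0,-0.05,0,0,0,0,0.6],[0,-0.05,0,0,0,0,0.6],[0,-0.05,0,0,0,0,0.6],[0,-0.05,0,0,0,0,0.6]])

```text
t: 13.98
ee_pos: [483.5, 168.8, 220.7]
orientation: [2.245, 2.197, 0.0]
ft_force: [-0.6, -0.7, 0.4]
width: 69.6
grasp_force: 0.0
```

servo_tool(increments=[[0,0,0.5,0,0,0,0.6],[0,0,1.5,0,0,0,0.6],[0,0,3,0,0,0,0.6],[0,0,5,0,0,0,0.6],[0,0,7,0,0,0,0.6],[0,0,9,0,0,0,0.6],[0,0,11,0,0,0,0.6],[0,0,12,0,0,0,0.6],[0,0,12,0,0,0,0.6],[0,0,12,0,0,0,0.6],[0,0,12,0,0,0,0.6],[0,0,12,0,0,0,0.6],[0,0,12,0,0,0,0.6],[0,0,12,0,0,0,0.6],[0,0,12,0,0,0,0.6],[0,0,12,0,0,0,0.6],[0,0,12,0,0,0,0.6],[0,0,12,0,0,0,0.6]])

```text
t: 15.48
ee_pos: [483.5, 168.8, 340.6]
orientation: [-2.245, -2.197, 0.0]
ft_force: [0.0, 0.0, 0.5]
width: 70.3
grasp_force: 0.0
```

Run:
```python
from h import *
snap("side","pics/side6.png");snap("wrist","pics/wrist6.png")
a=cv2.imread("pics/side6.png");c=cv2.imread("pics/wrist6.png")
for i in range(10): snap("side","pics/side7.png")
b=cv2.imread("pics/side7.png");d=cv2.absdiff(a,b)[150:300,130:300];print(d.mean(),np.percentile(d,99.9),d.max())
o=ctrl.get_obs();print(o["t"],o["ee_pos"],o["ft_force"])
cv2.imwrite("pics/c6.png",np.hstack([cv2.resize(b[160:304,128:320],(400,300),interpolation=cv2.INTER_CUBIC),cv2.resize(c,(400,300))]))
```

```text
0.3634640522875817 4.0 12
16.0833 [483.49773875 168.79053222 340.67766932] [ 0.1601188  -0.59821137 -0.03823866]
```

View pics/c6.png

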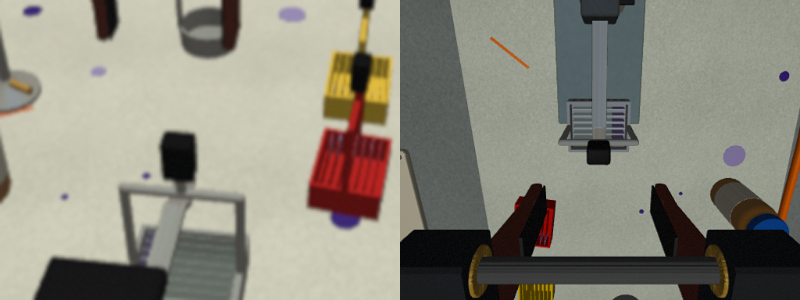

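The basket hangs on the hook with its grip at side crop (178,157) and wrist crop (598,152). It is still, and the gripper is clear. A quick position check comes before handing in.

Run:
```python
from h import *
p,e=tri(ray("pics/side7.png",213.4,235.4),ray("pics/wrist6.png",253.4,194.6));print(p,e)
if np.linalg.norm(p[:2]-[483.5,169])<15 and 215<p[2]<250: print(ctrl.close_job())
```

```text
[483.24661838 169.29964319 235.29924985] [np.float64(0.48761347699800506), np.float64(0.48761347699814206)]
the job is handed in; nothing more can be done
None
```

The slide basket hangs free and still on the spring-balance hook, sunk roughly 37 mm, with its grip over the seat; I left the round basket alone and handed the job in at about 16 s, but the judged result was not shown.

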